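# Refit the reset button cap on the hall tally counter and hold it in

### The arm

A 6-joint arm with a two-finger parallel gripper is mounted at the origin on the work surface. World frame = base frame: x ahead of the robot, y to its left, z up, the work surface at z = 0. Lengths are in m, angles in rad, forces in N, time in s.
With the tool pointing down it reaches from about 0.3 to 0.775 m from the base axis. Payload 14.6 kg.
Tool frame: the origin (TCP) lies at the very end of the fingers, on their centre line; the grasp point (between the pads) lies 19 mm behind it; z points along the fingers, y is the line along which they close (so a half turn about z gives the same grasp; the last joint's range is limited). The gripper opens to 94 mm and grips with 3 to 60 N. Pads are 16 mm wide; open, the fingers measure 119 mm over their backs; the gripper's body (75 mm by 177 mm) begins 78 mm behind the grasp point.
Start: joints at [1.186, 0.3, 1.521, -0, 1.321, -0.067], TCP at [0.172, 0.522, 0.205] pointing down, gripper open.
Joint ranges: [-3.03, 3.03], [-0.79, 2.21], [0.23, 2.52], [-1.04, 4.18], [0, 3.07], [-2.55, 2.55]. Speed limits (rad/s): [2.22, 2.22, 2.57, 3.14, 3.14, 3.14].

### API

Orientations are given as [roll, pitch, yaw] about the fixed x, y, z axes, in that order (R = Rz(yaw) Ry(pitch) Rx(roll)).
In Python, from station import ctrl, cams gives the robot as it stands. The module is installed in compiled form; this text tells all that it offers.
- The arm moves only by the tool arm_command, never from a script. Its argument "plan" is a list that holds one entry, the list of rows, each a list of 7 numbers: the shift along the tool's x, y, z in normalised numbers (1 is 500 mm), then the turn, a rotation vector about the tool's x, y, z in normalised numbers (1 is pi/2 rad), then the closure, from -1 (fully open) to 1 (shut). A call has 1 to 12 rows; each row is the pose to reach, as a shift and turn from the pose commanded when the call began, along the tool's axes at that moment; what a row does not reach only later rows make up. A row lasts 1/10 s, in which the tool goes at most 50 mm and 8.59 degrees, less where a joint would pass 70% of its speed; a pose out of reach is approached as far as the arm can. A shift or turn number past 1, either way, is cut back to 1. A call with a gripper value outside its range is refused whole. The fingers move at their own pace and stop on an object; "squeeze" is the grip in N (left out, the last holds). Time passes only in rows, so rows that repeat a pose let the fingers close. It gives the time, the measured TCP pose, the force, the opening and the grip force at its end, in the units of the state.
- ctrl.get_obs(): the state, without advancing time (a new reading comes with each control period).
- cams.camera(name): name is "scene" or "top" or "wrist"; returns (picture, depth): 420x560x3 uint8, blue, green, red; 420x560 float32, m along the optical axis (not along the pixel's ray), 0 where there is no reading.
- cams.camera_info(name): a dict with "fx", "fy", "cx", "cy" (pixels), "world_to_cam" (4x4, takes a point from world to camera coordinates). Camera axes: x right, y down, z forward; pixel columns grow to the right and rows downward; lengths in m; the calibration is good to about 2 mm. A picture is of the moment at which its call begins: read the wrist's pose just before it. camera_info takes no time and is no camera call; for the wrist camera it gives the pose at the moment of the call.
- ctrl.hand_in(): hands the job in; it is judged then, once.
The state is a dict: "time_s": time; "qpos": joint angles; "joint_vel": joint speeds; "tau": joint torques, N m; "ee_pos": TCP position; "eef_rot": TCP orientation; "force": force on the tool from outside, world axes, zero at the start; "moment": the same for the moment, N m; "grip_width": finger opening in m; "grip_force": force on a finger pad.
Only numpy, scipy, OpenCV 4.12 (cv2) and the standard library are available. Lean on these libraries where they do the work, as an engineer would, in place of code of your own. Each camera call takes 0.05 s, during which the arm holds its last target. There are 200 camera calls.

### The job

Get the visitors' tally counter ready to be zeroed: first swing its sprung lever all the way to its stop and let it spring back. Then pick up the loose black button cap, press it onto the counter's upright stud until it clicks home, and carry on pressing so that the cap is held well down against the sprung collar beneath it; finish still holding the cap pressed down like that. Leave the bowl, paperweight, doorstop and brush where they are.

Things in the scene. Friction and masses are not known exactly. Their poses are not given: they have to be found in the camera images.
- counter: Desk tally counter, fixed to the shelf: grey box 80 (its x) x 170 (its y) x 40 mm high, origin at the centre of its underside, z up; its window with four white wheels is in the -x face. On its flat top stand a steel stud (axis at x 0, y -50 mm) and the lever's pivot (axis at x 0, y +45 mm).
- stud_tip (a point): Centre of the top end of the upright steel stud, 67 mm above the shelf (27 mm above the box top). Stud 16 mm in diameter, its top 6 mm tapering to 9 mm. A clicked cap has its underside 17 to 18 mm below this tip, where it meets the sprung collar; it can then be pushed down 7 mm more with the collar.
- stud_catch (a point): Point on the stud's axis 11 mm below its tip, level with the centres of three sprung balls that stick 3 mm out of its side and make the click. They resist the cap with 5 to 12 N while its underside is 8 to 11 mm below the tip; then the force drops and they pull the cap in.
- collar (a joint): Sprung steel collar, 28 mm in diameter, round the foot of the stud, in metres pushed down: 0 = up (its top 18 mm below the stud tip), 0.007 = fully down (25 mm below the tip). It pushes up with 3 N at 0 and 1 N more per mm (10 N fully down), too weak to unclip a clicked cap.
- lever (a joint): Sprung lever on the counter's top, turning about a vertical axis, in rad: 0 = rest (arm points along the counter's -x), 1.0 = its stop, clockwise seen from above, so that the pin moves towards the counter's +y, away from the stud. The spring returns it to 0; at the pin it takes about 0.8 N to start and 2.4 N at the stop.
- lever_pin (a point): Top end of the upright steel pin at the lever's free end: 10 mm in diameter, 50 mm from the pivot axis, its top 76 mm above the shelf; it stands 28 mm clear above the flat arm (arm top 48 mm above the shelf).
- cap: Loose black plastic snap cap, a round cup standing mouth down on the shelf: 32 mm in diameter, 32 mm high, about 40 g, closed flat top with a grey disc; origin at the centre of its underside (mouth), z up. The cavity is 28 mm deep; a lip at the mouth, 3 mm high, has a 19 mm hole.
- bowl: Round stainless steel key bowl, 120 mm across, 45 mm high, loose; origin under its centre. A bystander.
- paperweight: Turquoise glass dome paperweight, 68 mm across, 47 mm high, loose; origin under its centre. A bystander.
- wedge: Black plastic doorstop wedge, 110 x 42 mm, up to 40 mm high, loose; origin under its centre. A bystander.
- brush: Wooden coat brush lying bristles down, 190 (its x) x 52 mm, 42 mm high, loose; origin under its centre. A bystander.
Things that resemble listed ones, but are neither listed nor needed, are in the scene too. Of the things that look like the cap, take the one that is farthest to the robot's right at the start.

How it is judged:
By the outcome, as a careful person would: the job done as asked, in the order asked, and still so for the second after the job is handed in, while the arm keeps its last pose, push and grip.
It also fails if it takes over 64 s, if anything falls off the work surface, if the arm or the gripper's body presses on something with over 40 N, if the wrist force passes 120 N, or if a joint passes its speed limit or range.

## Working session

There is one attempt and no reset: what is moved stays moved. The work goes in short steps, Python scripts to look and compute and a tool call to move; the robot and the scene stay as the last step left them, time stands still between calls to the robot, and variables do not carry over. Pictures are saved under pics/ and viewed, at most 10 in all, crops included, and the job is handed in when it is done.

Besides the shell and the picture viewer there is one more tool, called after "Call:" as name(argument=value, ...), one argument or row to a line, values as JSON. arm_command: Moves the arm, as the interface text tells. Its arguments: {"type":"object","properties":{"plan":{"type":"array"},"squeeze":{"type":"number"}},"required":["plan"]}

```bash
mkdir -p pics; python3 - <<'E'
from station import ctrl,cams
import cv2,numpy as np
o=ctrl.get_obs();print(o)
for n in("top","scene"):
    p,d=cams.camera(n);i=cams.camera_info(n);cv2.imwrite(f"pics/{n}0.png",p);np.save(f"pics/{n}0.npy",d)
    print(n,i)
E
```

```text
{'time_s': 0.0, 'qpos': array([ 1.18639570e+00,  3.00457299e-01,  1.52158303e+00,  1.45362380e-05,
        1.32068165e+00, -6.65783412e-02]), 'joint_vel': array([ 0.00036085,  0.0003089 , -0.00046545,  0.00236676,  0.00014065,
        0.00152481]), 'tau': array([ 1.86641641e-04, -5.31804943e+01, -3.52735984e+01,  7.08134053e-02,
        2.44095846e-02, -1.30118678e-04]), 'ee_pos': array([0.17176492, 0.52221879, 0.20489307]), 'eef_rot': array([-3.14046677e+00, -8.91817740e-05,  2.82376672e+00]), 'force': array([ 0.32456201, -0.60140714, -0.62138057]), 'moment': array([-0.03905047,  0.05304997, -0.02891462]), 'grip_force': 0.0, 'grip_width': 0.09378010924365719}
top {'fx': 463.2885515388556, 'fy': 463.2885515388556, 'cx': 281.0160064570617, 'cy': 216.15925396908028, 'world_to_cam': array([[ 1.61298371e-02, -9.99869576e-01,  8.11791106e-04,
         9.90449121e-02],
       [-9.85757525e-01, -1.60380991e-02, -1.67406337e-01,
         6.24009027e-01],
       [ 1.67397523e-01,  1.90000776e-03, -9.85887650e-01,
         9.64752068e-01],
       [ 0.00000000e+00,  0.00000000e+00,  0.00000000e+00,
         1.00000000e+00]])}
scene {'fx': 397.2108499846669, 'fy': 397.2108499846669, 'cx': 279.32995738496305, 'cy': 212.27474122201284, 'world_to_cam': array([[ 0.8171515 ,  0.57636127,  0.00843287, -0.58090506],
       [ 0.37496757, -0.52039522, -0.76719498, -0.13144431],
       [-0.43779305,  0.63007658, -0.64135852,  1.1219198 ],
       [ 0.        ,  0.        ,  0.        ,  1.        ]])}
```

View pics/top0.png

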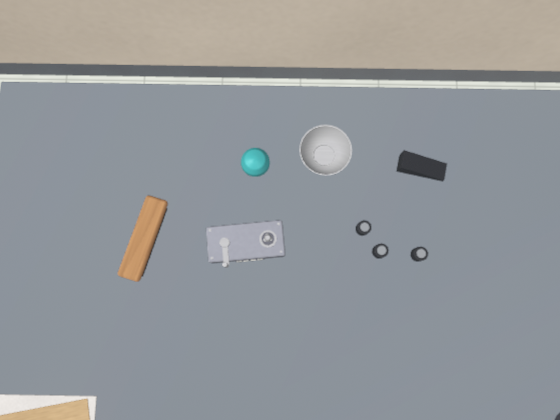

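View pics/scene0.png

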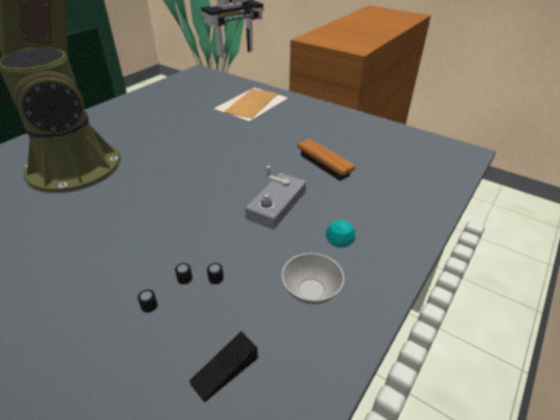

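The top view shows the brush (143,238), counter (246,242) with lever pivot (225,242), pin (226,265) and stud (267,239), the paperweight, the bowl and the wedge. There are three cap-like pieces, at (364,228), (381,251) and (420,254). Image right is the robot's right (-y), so (420,254) is the one to take. In the scene view it is at (148,300).

```bash
cat > h.py <<'E'
import numpy as np,cv2
from station import ctrl,cams
def ray(i,u,v):
    W=i["world_to_cam"];R=W[:3,:3];c=-R.T@W[:3,3]
    return c,R.T@np.array([(u-i["cx"])/i["fx"],(v-i["cy"])/i["fy"],1])
def plane(i,u,v,z):
    c,d=ray(i,u,v);return c+d*(z-c[2])/d[2]
def proj(i,p):
    q=i["world_to_cam"]@np.r_[p,1];return i["fx"]*q[0]/q[2]+i["cx"],i["fy"]*q[1]/q[2]+i["cy"]
def tri(obs):
    A=0;b=0
    for i,u,v in obs:
        c,d=ray(i,u,v);d=d/np.linalg.norm(d);M=np.eye(3)-np.outer(d,d);A=A+M;b=b+M@c
    return np.linalg.solve(A,b)
E
python3 - <<'E'
from h import *
i=cams.camera_info("top");p=cv2.imread("pics/top0.png");s=cv2.imread("pics/scene0.png");si=cams.camera_info("scene")
a=cv2.resize(p[205:275,195:295],None,fx=4,fy=4,interpolation=cv2.INTER_CUBIC)
b=cv2.resize(p[205:275,345:445],None,fx=4,fy=4,interpolation=cv2.INTER_CUBIC)
c=cv2.resize(s[155:230,235:335],None,fx=4,fy=4,interpolation=cv2.INTER_CUBIC)
d=cv2.resize(s[245:320,125:225],None,fx=4,fy=4,interpolation=cv2.INTER_CUBIC)
cv2.imwrite("pics/crop.png",np.vstack([np.hstack([a,b]),np.hstack([c,d])]))
# caps: grey discs
def discs(p,x0,x1,y0,y1):
    g=p[y0:y1,x0:x1].astype(int).max(2); 
    hsv=cv2.cvtColor(p,cv2.COLOR_BGR2HSV)[y0:y1,x0:x1]
    m=((hsv[...,1]<45)&(hsv[...,2]>75)).astype(np.uint8)
    n,l,st,ce=cv2.connectedComponentsWithStats(m)
    return [(ce[k]+[x0,y0],st[k][4]) for k in range(1,n) if st[k][4]>15]
for n,a,b in(("top",discs(p,345,445,205,275),i),("scene",discs(s,125,235,245,320),si)):
    for ce,A in a: print(n,ce,A,plane(b,*ce,.032))
# counter outline
hsv=cv2.cvtColor(p,cv2.COLOR_BGR2HSV);m=((hsv[...,2]>95)&(hsv[...,1]<70)).astype(np.uint8);m[:205]=0;m[275:]=0;m[:,:195]=0;m[:,300:]=0
m=cv2.morphologyEx(m,cv2.MORPH_CLOSE,np.ones((3,3)))
cn=max(cv2.findContours(m,0,2)[0],key=cv2.contourArea);r=cv2.minAreaRect(cn);print(r)
print([plane(i,*q,.04).round(4) for q in cv2.boxPoints(r)])
E
```

```text
top [394.71441189 239.30914176] 6793 [ 0.57774535 -0.14431972  0.032     ]
scene [179.48526886 281.63033426] 7569 [ 0.57551051 -0.14040821  0.032     ]
((247.0, 239.5), (69.0, 104.0), 90.0)
[array([0.6466, 0.3015, 0.04  ]), array([0.6504, 0.0694, 0.04  ]), array([0.4974, 0.068 , 0.04  ]), array([0.4937, 0.2943, 0.04  ])]
```

View pics/crop.png

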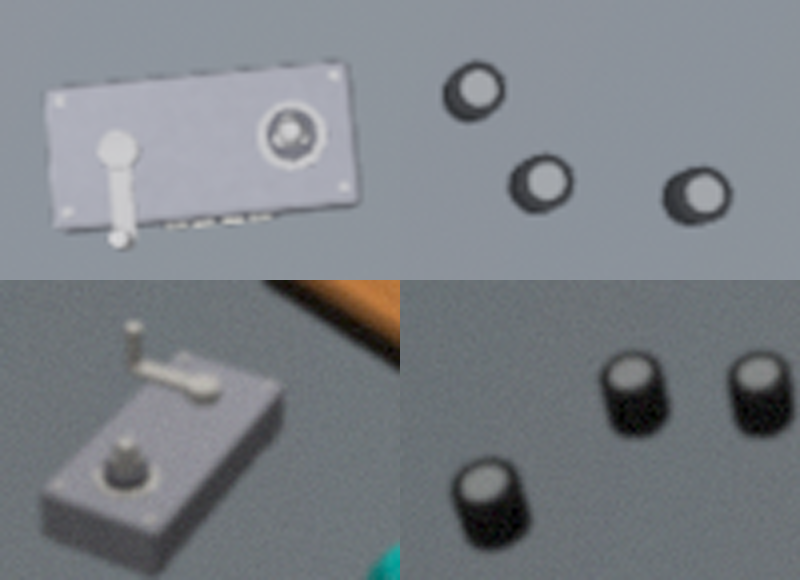

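The crop confirms the pick: the rightmost cap's disc is at crop (707,194) in the top view and (487,482) in the scene view. It is a normal cup with a grey disc, clear of the other two. The counter's window faces the robot. The stud is at crop (290,130) and the pin at crop (118,238).

```bash
python3 - <<'E'
from h import *
i=cams.camera_info("top");s=cams.camera_info("scene")
T=lambda U,V:((U+.5)/4-.5+195,(V+.5)/4-.5+205)
Tb=lambda U,V:((U-400+.5)/4-.5+345,(V+.5)/4-.5+205)
S=lambda U,V:((U+.5)/4-.5+235,(V-280+.5)/4-.5+155)
Sb=lambda U,V:((U-400+.5)/4-.5+125,(V-280+.5)/4-.5+245)
print("cap",plane(i,*Tb(707,194),.032),plane(s,*Sb(487,482),.032),tri([(i,*Tb(707,194)),(s,*Sb(487,482))]))
for q in((478,90),(547,183)):print("other",plane(i,*Tb(*q),.032))
print("stud",plane(i,*T(290,130),.067),plane(s,*S(126,442),.067),tri([(i,*T(290,130)),(s,*S(126,442))]))
print("pin",plane(i,*T(118,238),.076),plane(s,*S(134,325),.076))
print("pivot",plane(i,*T(117,148),.05),plane(s,*S(203,386),.05))
C=np.array([plane(i,*T(*q),.04)[:2] for q in((46,92),(345,62),(358,203),(55,228))]);print(C,C.mean(0))
e=C[0]-C[1]+C[3]-C[2];yaw=np.arctan2(-e[0],e[1]);print("yaw",yaw)
R=np.array([[np.cos(yaw),-np.sin(yaw)],[np.sin(yaw),np.cos(yaw)]])
for n,l in(("stud",(0,-.05)),("pivot",(0,.045)),("pin",(-.05,.045))):print(n,C.mean(0)+R@l)
E
```

```text
cap [ 0.54795587 -0.20251576  0.032     ] [ 0.54940608 -0.19874521  0.032     ] [ 0.5489769  -0.20058083  0.03327156]
other [ 0.60400686 -0.07671507  0.032     ]
other [ 0.55261696 -0.11417593  0.032     ]
stud [0.57371956 0.13820488 0.067     ] [0.57503781 0.13886881 0.067     ] [0.57429449 0.13869014 0.06663977]
pin [0.51388217 0.22731042 0.076     ] [0.51449253 0.22878016 0.076     ]
pivot [0.56440504 0.23283772 0.05      ] [0.56621774 0.23044773 0.05      ]
[[0.59601637 0.27451757]
 [0.61552135 0.10933296]
 [0.53739195 0.1009441 ]
 [0.52104478 0.26635606]] [0.56749361 0.18778767]
yaw 0.10802469442611251
stud [0.57288435 0.13807912]
pivot [0.56264195 0.23252537]
pin [0.5129334  0.22713463]
```

```bash
cat >> h.py <<'E'
from scipy.spatial.transform import Rotation as Ro
def rel(t,base=None,yaw=None):
    o=ctrl.get_obs();R0=Ro.from_euler("xyz",o["eef_rot"]);p0=o["ee_pos"] if base is None else base
    y=o["eef_rot"][2] if yaw is None else yaw
    r=(R0.inv()*Ro.from_euler("xyz",[np.pi,0,y])).as_rotvec()
    return (R0.inv().apply(np.array(t)-p0)*1000).round(1),r.round(3)
E
python3 - <<'E'
from h import *
piv=np.array([.564,.2328]);R=Ro.from_euler("xyz",ctrl.get_obs()["eef_rot"]).as_matrix();n=R[:2,1];print(R.round(3))
P=lambda th:piv+.05*np.array([np.cos(np.pi+.108-th),np.sin(np.pi+.108-th)])
print("pre",rel([*(P(0)-n*.03),.12]))
for th in(0,.2,.4,.6,.8,1,1.1):print(th,rel([*(P(th)-n*.0175),.056]))
E
```

```text
[[-0.95   0.312 -0.   ]
 [ 0.312  0.95  -0.001]
 [ 0.    -0.001 -1.   ]]
pre (array([-417.5, -203. ,   85.1]), array([-0.001, -0.   ,  0.   ]))
0 (array([-417.5, -190.4,  149.1]), array([-0.001, -0.   ,  0.   ]))
0.2 (array([-414.3, -180.9,  149.1]), array([-0.001, -0.   ,  0.   ]))
0.4 (array([-413. , -171. ,  149.1]), array([-0.001, -0.   ,  0.   ]))
0.6 (array([-413.8, -161.1,  149.1]), array([-0.001, -0.   ,  0.   ]))
0.8 (array([-416.5, -151.5,  149.1]), array([-0.001, -0.   ,  0.   ]))
1 (array([-421. , -142.6,  149.1]), array([-0.001, -0.   ,  0.   ]))
1.1 (array([-424. , -138.5,  149.1]), array([-0.001, -0.   ,  0.   ]))
```

Units first: shifts go in shares of 500 mm and turns go in shares of pi/2 rad. So -417 mm / 500 = -0.834, -180 mm / 500 = -0.36.

Call:
arm_command(
  plan=[
    [[-0.09,-0.044,0,0,0,0,1],[-0.18,-0.088,0,0,0,0,1],[-0.27,-0.132,0.02,0,0,0,1],[-0.36,-0.176,0.04,0,0,0,1],[-0.45,-0.22,0.06,0,0,0,1],[-0.54,-0.264,0.08,0,0,0,1],[-0.63,-0.308,0.1,0,0,0,1],[-0.72,-0.352,0.12,0,0,0,1],[-0.79,-0.39,0.15,0,0,0,1],[-0.834,-0.41,0.17,0,0,0,1],[-0.834,-0.41,0.17,0,0,0,1],[-0.834,-0.41,0.17,0,0,0,1]],
  ],
  squeeze=10,
)

```text
time_s: 1.3
ee_pos: [0.5036, 0.1974, 0.1201]
eef_rot: [-3.141, -0.001, 2.823]
force: [-0.3, 0.1, -0.1]
grip_width: 0.0019
grip_force: 0.0
```

Converted, 64 mm / 500 = 0.128, 60 mm / 500 = 0.12.

Call:
arm_command(
  plan=[
    [[0,0,0.06,0,0,0,1],[0,0,0.12,0,0,0,1],[0,0,0.128,0,0,0,1],[0,0,0.128,0,0,0,1],[0.002,0.016,0.128,0,0,0,1],[0.004,0.032,0.128,0,0,0,1],[0.006,0.048,0.128,0,0,0,1],[0.008,0.064,0.128,0,0,0,1],[0.008,0.072,0.128,0,0,0,1]],
  ],
)

```text
time_s: 2.2
ee_pos: [0.5115, 0.2338, 0.0566]
eef_rot: [3.141, 0.0, 2.824]
force: [-2.3, -1.3, 0.5]
grip_width: 0.0004
grip_force: 0.8
```

```bash
python3 - <<'E'
from h import *
p,d=cams.camera("scene");q,_=cams.camera("top");o=ctrl.get_obs();print(o["force"],o["ee_pos"])
a=cv2.resize(p[120:230,230:350],(400,367),interpolation=cv2.INTER_CUBIC);b=cv2.resize(q[190:300,190:310],(400,367),interpolation=cv2.INTER_CUBIC)
cv2.imwrite("pics/lev1.png",np.hstack([a,b]))
E
```

```text
[-0.37651718 -0.95359919  1.76575047] [0.51143141 0.23342428 0.05644299]
```

View pics/lev1.png

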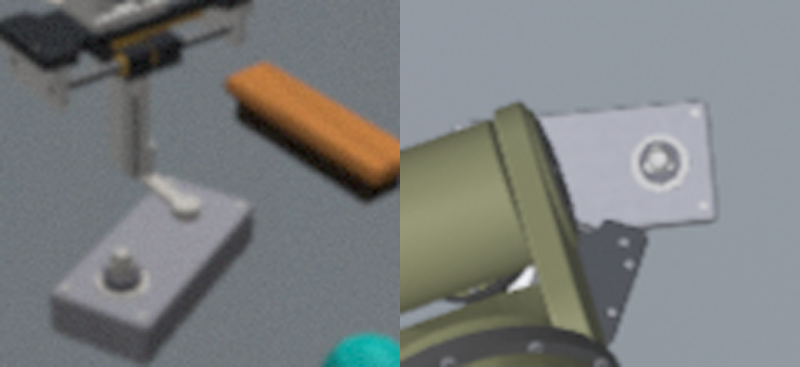

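The fingers have the pin in contact and the lever is partly swung (arm pointing up-left in the left crop). I'll carry on to the stop.

Converted, 24 mm / 500 = 0.048, 20 mm / 500 = 0.04.

Call:
arm_command(
  plan=[
    [[0,0.01,0,0,0,0,1],[-0.004,0.02,0,0,0,0,1],[-0.008,0.03,0,0,0,0,1],[-0.012,0.04,0,0,0,0,1],[-0.016,0.048,0,0,0,0,1],[-0.016,0.048,0,0,0,0,1]],
  ],
)

```text
time_s: 2.9
ee_pos: [0.5267, 0.2535, 0.0563]
eef_rot: [-3.142, -0.0, 2.824]
force: [-2.4, -1.1, 1.0]
grip_width: 0.0006
grip_force: 1.0
```

Converted, 2 mm / 500 = 0.004, 1 mm / 500 = 0.002.

Call:
arm_command(
  plan=[
    [[0,0.002,0,0,0,0,1],[0,0.004,0,0,0,0,1],[0,0.004,0,0,0,0,1]],
  ],
)

```text
time_s: 3.2
ee_pos: [0.5273, 0.2548, 0.0564]
eef_rot: [-3.141, 0.0, 2.824]
force: [1.8, -4.4, -1.1]
grip_width: 0.0002
grip_force: 2.0
```

Converted, 2 mm / 500 = 0.004, -1 mm / 500 = -0.002.

Call:
arm_command(
  plan=[
    [[0,0.002,0,0,0,0,1],[-0.002,0.004,0,0,0,0,1],[-0.002,0.004,0,0,0,0,1]],
  ],
)

```text
time_s: 3.5
ee_pos: [0.5284, 0.2564, 0.0563]
eef_rot: [-3.141, -0.001, 2.824]
force: [-2.2, -5.6, 2.2]
grip_width: 0.0003
grip_force: 3.0
```

Converted, 3 mm / 500 = 0.006, 2 mm / 500 = 0.004.

Call:
arm_command(
  plan=[
    [[-0.002,0.004,0,0,0,0,1],[-0.002,0.006,0,0,0,0,1],[-0.002,0.006,0,0,0,0,1]],
  ],
)

```text
time_s: 3.8
ee_pos: [0.5292, 0.2574, 0.056]
eef_rot: [-3.137, -0.003, 2.824]
force: [-11.1, -17.7, 6.8]
grip_width: -0.0001
grip_force: 10.0
```

The force jumped to about 20 N, which should be the stop. I'll check by eye before letting it return.

```bash
python3 - <<'E'
from h import *
p,d=cams.camera("scene")
cv2.imwrite("pics/lev2.png",cv2.resize(p[120:230,230:350],(600,550),interpolation=cv2.INTER_CUBIC))
E
```

```text
(no output)
```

View pics/lev2.png

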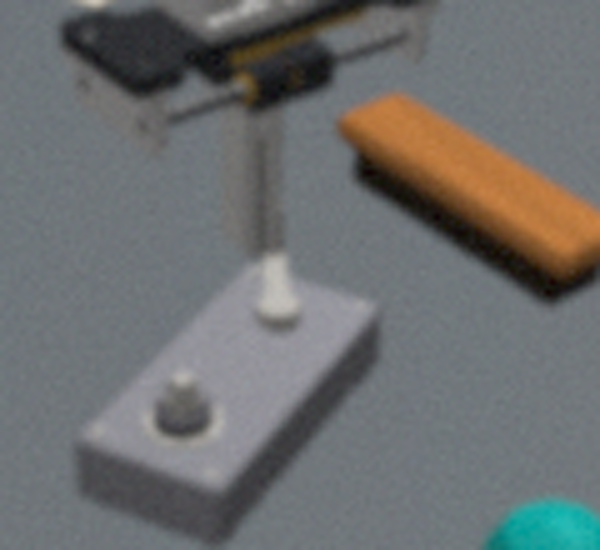

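The lever arm at (277,310)→(272,255) points in the direction predicted for 1.0 rad, so it is at its stop. Next I retreat along the same path, lift, and open.

Call:
arm_command(
  plan=[
    [[0.004,-0.02,0,0,0,0,1],[0.01,-0.04,0,0,0,0,1],[0.016,-0.06,0,0,0,0,1],[0.014,-0.08,0,0,0,0,1],[0.012,-0.1,0,0,0,0,1],[0.01,-0.124,0,0,0,0,1],[0.01,-0.14,0,0,0,0,1],[0.01,-0.14,-0.06,0,0,0,1],[0.01,-0.14,-0.16,0,0,0,1],[0.01,-0.14,-0.22,0,0,0,0.5]],
  ],
)

```text
time_s: 4.85
ee_pos: [0.5044, 0.1941, 0.1697]
eef_rot: [3.14, 0.002, 2.824]
force: [-1.3, 0.5, -0.2]
grip_width: 0.0052
grip_force: 0.0
```

```bash
python3 - <<'E'
from h import *
o=ctrl.get_obs();print(o["ee_pos"],o["eef_rot"],o["qpos"],o["force"])
p,d=cams.camera("scene");s=cams.camera_info("scene");cv2.imwrite("pics/lev3.png",p)
old=cv2.imread("pics/scene0.png").astype(int)
for n,q in(("pin0",(.514,.228,.07)),("pin1",(.5326,.2717,.07))):
    u,v=map(round,proj(s,q));print(n,u,v,p[v-1:v+2,u-1:u+2].mean((0,1)),old[v-1:v+2,u-1:u+2].mean((0,1)))
for y in(2.824,np.pi,2.6,2.4):print(rel([.5485,-.2015,.12],yaw=y))
E
```

```text
[0.50443793 0.19405144 0.169652  ] [3.13981223e+00 2.24949340e-03 2.82356059e+00] [ 2.99392457e-01  3.08888335e-01  1.59516624e+00  1.58252838e-04
  1.23467315e+00 -9.53425794e-01] [-1.25631476  0.48883645 -0.23674348]
pin0 268 168 [120.55555556 124.11111111 124.88888889] [117.66666667 121.44444444 123.11111111]
pin1 284 163 [122.33333333 118.66666667 111.33333333] [119.22222222 115.         108.11111111]
(array([-163.9, -363.2,   53.1]), array([ 0.005,  0.007, -0.   ]))
(array([-163.9, -363.2,   53.1]), array([ 0.004,  0.008, -0.318]))
(array([-163.9, -363.2,   53.1]), array([0.006, 0.006, 0.224]))
(array([-163.9, -363.2,   53.1]), array([0.007, 0.006, 0.424]))
```

Lever has returned (pixels at the pin match the start). I'll go above the cap with the jaws at about 60 mm.

Converted, -363 mm / 500 = -0.726, -164 mm / 500 = -0.328.

Call:
arm_command(
  plan=[
    [[-0.036,-0.08,0,0,0,0,-0.28],[-0.072,-0.16,0,0,0,0,-0.28],[-0.108,-0.24,0,0,0,0,-0.28],[-0.144,-0.32,0,0,0,0,-0.28],[-0.18,-0.4,0.02,0,0,0,-0.28],[-0.216,-0.48,0.04,0,0,0,-0.28],[-0.252,-0.56,0.06,0,0,0,-0.28],[-0.288,-0.64,0.08,0,0,0,-0.28],[-0.314,-0.7,0.1,0,0,0,-0.28],[-0.328,-0.726,0.106,0,0,0,-0.28],[-0.328,-0.726,0.106,0,0,0,-0.28],[-0.328,-0.726,0.106,0,0,0,-0.28]],
  ],
)

```text
time_s: 6.1
ee_pos: [0.5463, -0.2009, 0.1136]
eef_rot: [3.141, 0.0, 2.824]
force: [-0.3, 0.3, -0.0]
grip_width: 0.0605
grip_force: 0.0
```

```bash
python3 - <<'E'
from h import *
o=ctrl.get_obs();print(o["ee_pos"],o["eef_rot"],o["grip_width"])
i=cams.camera_info("wrist");p,d=cams.camera("wrist");cv2.imwrite("pics/w1.png",p)
print(i, proj(i,(.5485,-.2015,.032)))
E
```

```text
[ 0.54634156 -0.20091424  0.11364462] [3.14135262e+00 7.46844630e-05 2.82405740e+00] 0.06052189538468688
{'fx': 324.84765530349165, 'fy': 324.84765530349165, 'cx': 278.1634251142091, 'cy': 203.0207854223902, 'world_to_cam': array([[ 3.12917492e-01,  9.49780284e-01, -2.36494059e-04,
         2.03472411e-02],
       [ 9.24151334e-01, -3.04416228e-01,  2.30813934e-01,
        -5.69610284e-01],
       [ 2.19150531e-01, -7.24442737e-02, -9.72997879e-01,
         1.66113795e-01],
       [ 0.00000000e+00,  0.00000000e+00,  0.00000000e+00,
         1.00000000e+00]])} (np.float64(278.8789035260804), np.float64(210.26074221118625))
```

View pics/w1.png

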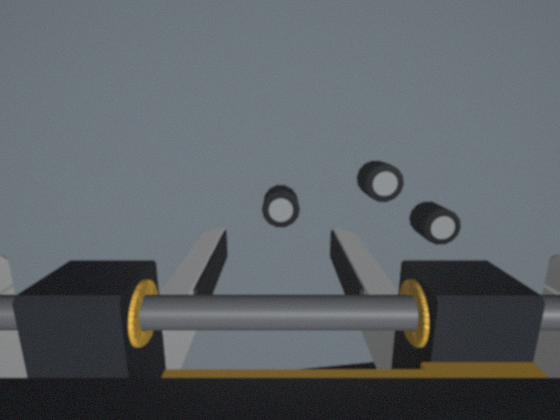

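The wrist view shows the target cap's disc at (281,210), with the other two well to the right at (384,183) and (442,227). I'll refine its position.

```bash
python3 - <<'E'
from h import *
i=cams.camera_info("wrist");p=cv2.imread("pics/w1.png");g=cv2.cvtColor(p,cv2.COLOR_BGR2GRAY)[180:232,255:310]
m=(g>120).astype(np.uint8);n,l,s,c=cv2.connectedComponentsWithStats(m);l0=l[30,26];ce=c[l0]+[255,180];print(ce,s[l0])
q=plane(i,*ce,.032);print(q,rel([q[0],q[1],.005]))
E
```

```text
[280.3    209.6025] [ 14  19  23  22 400]
[ 0.54855532 -0.19988315  0.032     ] (array([ -1.7,   1.3, 108.9]), array([0., 0., 0.]))
```

Converted, 108 mm / 500 = 0.216, 95 mm / 500 = 0.19.

Call:
arm_command(
  plan=[
    [[-0.004,0.002,0.07,0,0,0,-0.28],[-0.004,0.002,0.14,0,0,0,-0.28],[-0.004,0.002,0.19,0,0,0,-0.28],[-0.004,0.002,0.216,0,0,0,-0.28],[-0.004,0.002,0.216,0,0,0,-0.28],[-0.004,0.002,0.216,0,0,0,0.5],[-0.004,0.002,0.216,0,0,0,0.5],[-0.004,0.002,0.216,0,0,0,0.6],[-0.004,0.002,0.216,0,0,0,0.8],[-0.004,0.002,0.216,0,0,0,0.8],[-0.004,0.002,0.216,0,0,0,0.8]],
  ],
  squeeze=45,
)

```text
time_s: 7.25
ee_pos: [0.5489, -0.2016, 0.0063]
eef_rot: [-3.142, 0.001, 2.824]
force: [-1.1, 0.4, 6.6]
grip_width: 0.0319
grip_force: 45.0
```

Converted, -115 mm / 500 = -0.23, -80 mm / 500 = -0.16.

Call:
arm_command(
  plan=[
    [[0,0,-0.02,0,0,0,0.8],[0,0,-0.08,0,0,0,0.8],[0,0,-0.16,0,0,0,0.8],[0,0,-0.23,0,0,0,0.8],[0,0,-0.23,0,0,0,0.8],[0,0,-0.23,0,0,0,0.8]],
  ],
  squeeze=55,
)

```text
time_s: 7.85
ee_pos: [0.5486, -0.2016, 0.1212]
eef_rot: [-3.141, 0.001, 2.824]
force: [-0.0, 0.9, -1.7]
grip_width: 0.0314
grip_force: 55.0
```

```bash
python3 - <<'E'
from h import *
o=ctrl.get_obs();print(o["ee_pos"],o["eef_rot"],o["grip_width"],o["grip_force"],o["force"])
i=cams.camera_info("wrist");p,d=cams.camera("wrist");cv2.imwrite("pics/w2.png",p)
t,_=cams.camera("top");s,_=cams.camera("scene")
print(proj(i,o["ee_pos"]+[0,0,.0257]),proj(i,o["ee_pos"]-[0,0,.0063]))
u,v=map(int,proj(cams.camera_info("scene"),o["ee_pos"]));print(u,v)
b=cv2.resize(s[v-40:v+40,u-55:u+55],(400,300),interpolation=cv2.INTER_CUBIC);a=cv2.resize(p[120:420,80:480],(400,300))
cv2.imwrite("pics/w2c.png",np.hstack([a,b]))
print(rel([.574,.1385,o["ee_pos"][2]]))
E
```

```text
[ 0.54859033 -0.2015874   0.12123325] [-3.14141731e+00  1.35506073e-03  2.82368410e+00] 0.03144017442062511 54.99983469868312 [-0.03135812  0.91713148 -1.69705792]
(np.float64(278.99112416347214), np.float64(259.5013789526984)) (np.float64(278.8939602758776), np.float64(238.2162053439631))
133 262
(array([ 81.4, 330.9,  -1.7]), array([ 0.   , -0.002, -0.   ]))
```

View pics/w2c.png

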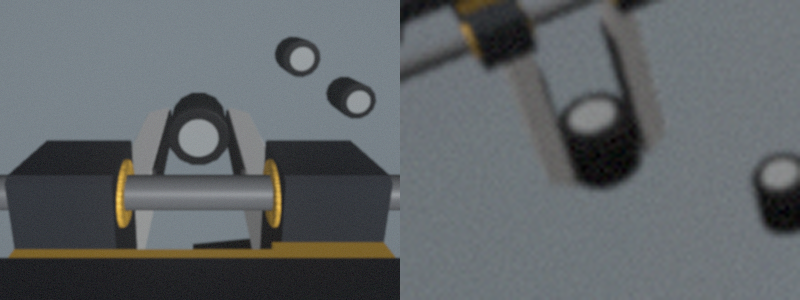

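The cap is held upright and centred (disc at pixel (278,258), predicted (279,259)). Next I go to a spot 50 mm short of the stud to see it in the wrist camera.

Converted, 331 mm / 500 = 0.662, 131 mm / 500 = 0.262.

Call:
arm_command(
  plan=[
    [[0.032,0.082,0,0,0,0,0.8],[0.064,0.164,0,0,0,0,0.8],[0.096,0.246,0,0,0,0,0.8],[0.128,0.328,0,0,0,0,0.8],[0.16,0.41,0,0,0,0,0.8],[0.192,0.492,0,0,0,0,0.8],[0.224,0.574,0,0,0,0,0.8],[0.25,0.64,0,0,0,0,0.8],[0.262,0.662,0,0,0,0,0.8],[0.262,0.662,0,0,0,0,0.8],[0.262,0.662,0,0,0,0,0.8]],
  ],
)

```text
time_s: 9.1
ee_pos: [0.5274, 0.1528, 0.1199]
eef_rot: [-3.141, -0.001, 2.824]
force: [0.3, -0.6, -0.5]
grip_width: 0.0315
grip_force: 55.0
```

```bash
python3 - <<'E'
from h import *
o=ctrl.get_obs();print(o["ee_pos"],o["eef_rot"],o["grip_width"])
i=cams.camera_info("wrist");p,d=cams.camera("wrist");cv2.imwrite("pics/w3.png",p)
u,v=map(int,proj(i,(.574,.1385,.067)));print(u,v,proj(i,(.574,.1385,.067)))
v0=max(0,v-50);u0=u-66
cv2.imwrite("pics/w3c.png",cv2.resize(p[v0:v0+100,u0:u0+133],(798,600),interpolation=cv2.INTER_CUBIC));print(u0,v0)
E
```

```text
[0.52743217 0.15284866 0.11993405] [-3.14086973e+00 -7.14586298e-04  2.82352064e+00] 0.03148933005766242
280 277 (np.float64(280.0694528269495), np.float64(277.52279518314856))
214 227
```

View pics/w3c.png

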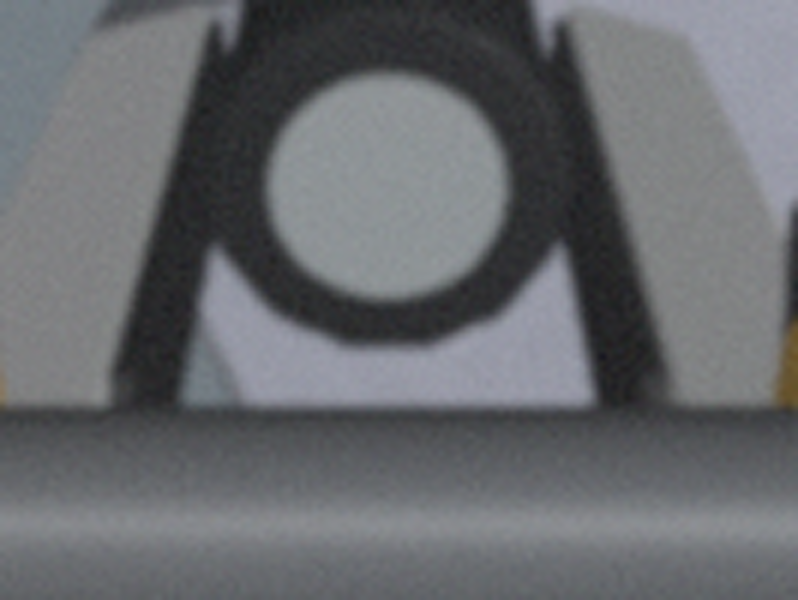

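The image's top is towards the robot, so the stud is hidden behind the cap here. I'll pass over to the far side, where the stud will show above the cap.

Converted, -105 mm / 500 = -0.21, -80 mm / 500 = -0.16.

Call:
arm_command(
  plan=[
    [[-0.08,0,0,0,0,0,0.8],[-0.16,0,0,0,0,0,0.8],[-0.21,0,0,0,0,0,0.8],[-0.21,0,0,0,0,0,0.8],[-0.21,0,0,0,0,0,0.8]],
  ],
)

```text
time_s: 9.65
ee_pos: [0.627, 0.1196, 0.1198]
eef_rot: [-3.141, -0.001, 2.822]
force: [-0.1, 0.2, -0.8]
grip_width: 0.0315
grip_force: 55.0
```

```bash
python3 - <<'E'
from h import *
o=ctrl.get_obs();print(o["ee_pos"],o["eef_rot"],o["grip_width"])
i=cams.camera_info("wrist");p,d=cams.camera("wrist");cv2.imwrite("pics/w4.png",p)
np.set_printoptions(suppress=True)
u,v=proj(i,(.574,.1385,.067));print(u,v)
# white bench ring / stud tip circles
u0,v0=int(u)-66,max(0,int(v)-50)
cv2.imwrite("pics/w4c.png",cv2.resize(p[v0:v0+100,u0:u0+133],(798,600),interpolation=cv2.INTER_CUBIC));print(u0,v0)
E
```

```text
[0.62702406 0.11962637 0.11979472] [-3.14105941e+00 -1.06537291e-03  2.82187489e+00] 0.0314600922137879
280.6092583998192 140.0466362045343
214 90
```

View pics/w4c.png

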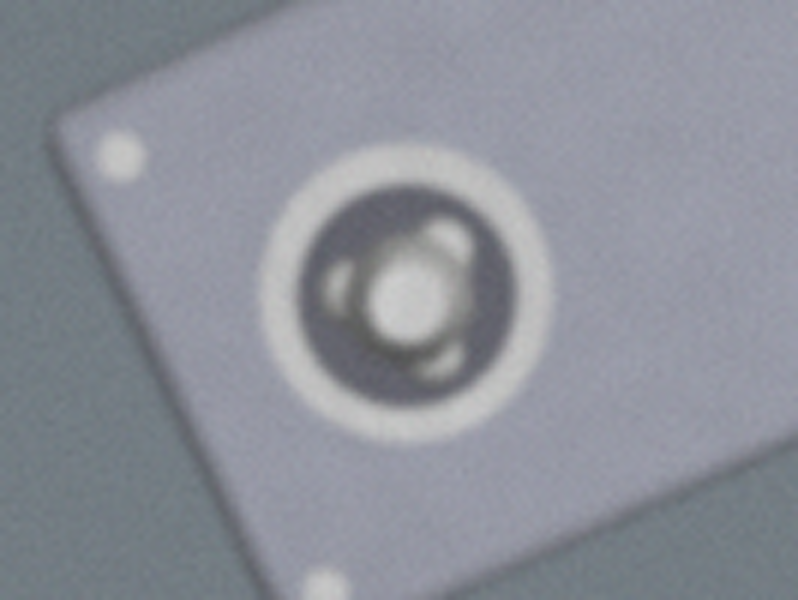

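The wrist view shows the stud tip at crop (406,305), i.e. pixel (281.2,140.4), within 1 px of the prediction. I'll work out the shift, using the disc's measured position in the hand.

```bash
python3 - <<'E'
from h import *
i=cams.camera_info("wrist");o=ctrl.get_obs();p=cv2.imread("pics/w4.png");g=cv2.cvtColor(p,cv2.COLOR_BGR2GRAY)[232:290,245:315]
m=(g>115).astype(np.uint8);n,l,s,c=cv2.connectedComponentsWithStats(m);k=l[26,33];ce=c[k]+[245,232];print(ce,s[k])
cap=plane(i,*ce,o["ee_pos"][2]+.0257);st=plane(i,281.2,140.4,.067);print(cap-o["ee_pos"],st)
t=np.r_[(st-cap)[:2]+o["ee_pos"][:2],o["ee_pos"][2]];print(t,rel(t))
E
```

```text
[278.13861386 257.55265527] [  14    8   39   36 1111]
[-1.07501639e-03 -6.36998008e-05  2.57000000e-02] [0.574029   0.13935251 0.067     ]
[0.57510401 0.13941621 0.12013257] (array([55. ,  2.1,  0. ]), array([-0.   , -0.001,  0.   ]))
```

Converted, 54.5 mm / 500 = 0.109, 51 mm / 500 = 0.102.

Call:
arm_command(
  plan=[
    [[0.06,0.002,0,0,0,0,0.8],[0.109,0.004,0,0,0,0,0.8],[0.109,0.004,0,0,0,0,0.8],[0.109,0.004,0.03,0,0,0,0.8],[0.109,0.004,0.06,0,0,0,0.8],[0.109,0.004,0.08,0,0,0,0.8],[0.109,0.004,0.088,0,0,0,0.8],[0.109,0.004,0.096,0,0,0,0.8],[0.109,0.004,0.102,0,0,0,0.8],[0.109,0.004,0.102,0,0,0,0.8]],
  ],
)

```text
time_s: 10.7
ee_pos: [0.5761, 0.14, 0.0692]
eef_rot: [-3.142, -0.0, 2.824]
force: [1.0, -0.5, -0.3]
grip_width: 0.0314
grip_force: 55.0
```

Converted, 4 mm / 500 = 0.008, 3 mm / 500 = 0.006.

Call:
arm_command(
  plan=[
    [[0.001,0,0.002,0,0,0,0.8],[0.001,0,0.004,0,0,0,0.8],[0.001,0,0.006,0,0,0,0.8],[0.001,0,0.008,0,0,0,0.8],[0.001,0,0.008,0,0,0,0.8]],
  ],
  squeeze=60,
)

```text
time_s: 11.2
ee_pos: [0.5756, 0.1401, 0.0654]
eef_rot: [-3.142, -0.0, 2.824]
force: [0.3, 0.0, -0.3]
grip_width: 0.0314
grip_force: 60.0
```

Call:
arm_command(
  plan=[
    [[0,0,0.002,0,0,0,0.8],[0,0,0.004,0,0,0,0.8],[0,0,0.006,0,0,0,0.8],[0,0,0.006,0,0,0,0.8]],
  ],
)

```text
time_s: 11.6
ee_pos: [0.576, 0.14, 0.0631]
eef_rot: [3.141, 0.001, 2.824]
force: [-0.1, -1.8, 5.0]
grip_width: 0.0314
grip_force: 60.0
```

Converted, 3 mm / 500 = 0.006, 2 mm / 500 = 0.004.

Call:
arm_command(
  plan=[
    [[0,0,0.002,0,0,0,0.8],[0,0,0.004,0,0,0,0.8],[0,0,0.006,0,0,0,0.8],[0,0,0.006,0,0,0,0.8]],
  ],
)

```text
time_s: 12.0
ee_pos: [0.5753, 0.1397, 0.0586]
eef_rot: [-3.141, -0.001, 2.824]
force: [1.5, -4.6, -7.4]
grip_width: 0.0312
grip_force: 60.0
```

The force peaked and then reversed, so the click has passed. I carry on pressing onto the collar.

Converted, 4 mm / 500 = 0.008, 3 mm / 500 = 0.006.

Call:
arm_command(
  plan=[
    [[0,0,0.002,0,0,0,0.8],[0,0,0.004,0,0,0,0.8],[0,0,0.006,0,0,0,0.8],[0,0,0.008,0,0,0,0.8],[0,0,0.008,0,0,0,0.8]],
  ],
)

```text
time_s: 12.5
ee_pos: [0.5757, 0.1404, 0.0556]
eef_rot: [3.141, 0.0, 2.824]
force: [0.7, -0.5, -0.5]
grip_width: 0.0309
grip_force: 60.0
```

Converted, 3 mm / 500 = 0.006, 2 mm / 500 = 0.004.

Call:
arm_command(
  plan=[
    [[0,0,0.002,0,0,0,0.8],[0,0,0.004,0,0,0,0.8],[0,0,0.006,0,0,0,0.8],[0,0,0.006,0,0,0,0.8]],
  ],
)

```text
time_s: 12.9
ee_pos: [0.5758, 0.1404, 0.0527]
eef_rot: [3.141, 0.0, 2.824]
force: [-0.9, 1.4, 5.7]
grip_width: 0.0313
grip_force: 60.0
```

Converted, 3.5 mm / 500 = 0.007, 3 mm / 500 = 0.006.

Call:
arm_command(
  plan=[
    [[0,0,0.002,0,0,0,0.8],[0,0,0.004,0,0,0,0.8],[0,0,0.006,0,0,0,0.8],[0,0,0.007,0,0,0,0.8],[0,0,0.007,0,0,0,0.8],[0,0,0.007,0,0,0,0.8]],
  ],
)

```text
time_s: 13.5
ee_pos: [0.5758, 0.1404, 0.0495]
eef_rot: [3.141, 0.001, 2.824]
force: [-2.6, 0.6, 9.2]
grip_width: 0.0315
grip_force: 60.0
```

```bash
python3 - <<'E'
from h import *
p,d=cams.camera("scene")
for k in range(4):
    cams.camera("top");o=ctrl.get_obs();print(o["ee_pos"],o["force"],o["grip_width"])
cv2.imwrite("pics/fin.png",cv2.resize(p[120:230,230:350],(600,550),interpolation=cv2.INTER_CUBIC))
E
```

```text
[0.57584226 0.14033802 0.04956078] [-2.53561947  1.48979978  8.43358971] 0.03147484363070509
[0.57585239 0.1403672  0.04956626] [-3.59710824  1.35998483  8.25517622] 0.03134683542215376
[0.57583971 0.14036816 0.04957603] [-3.03182469  2.01696184  7.80712849] 0.031150535447173885
[0.57583    0.14038205 0.04956379] [-2.66988796  2.36131091  7.43792559] 0.03136064937659035
```

View pics/fin.png

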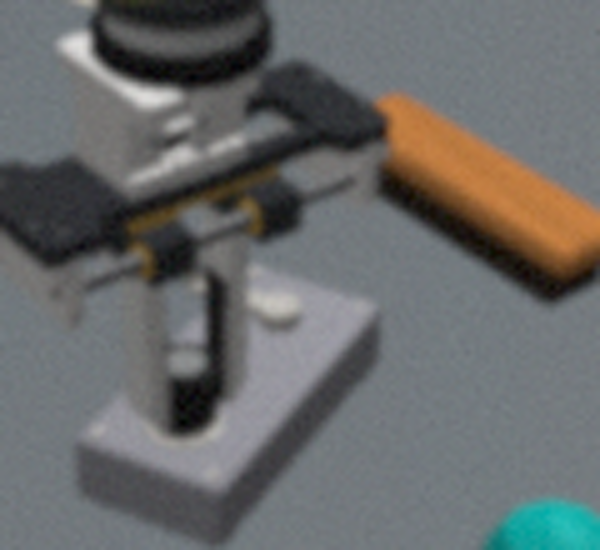

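The cap (190,390) is seated on the stud, pressed against the collar at the box top, and the lever is at rest. The force reading drifts a little, so I'll check whether it slips.

Call:
arm_command(
  plan=[
    [[0,0,0,0,0,0,0.8],[0,0,0,0,0,0,0.8],[0,0,0,0,0,0,0.8],[0,0,0,0,0,0,0.8],[0,0,0,0,0,0,0.8],[0,0,0,0,0,0,0.8],[0,0,0,0,0,0,0.8],[0,0,0,0,0,0,0.8],[0,0,0,0,0,0,0.8],[0,0,0,0,0,0,0.8],[0,0,0,0,0,0,0.8],[0,0,0,0,0,0,0.8]],
  ],
)

```text
time_s: 14.95
ee_pos: [0.5759, 0.1404, 0.0496]
eef_rot: [3.141, 0.001, 2.824]
force: [-2.5, 1.9, 8.3]
grip_width: 0.0312
grip_force: 60.0
```

Converted, 0.5 mm / 500 = 0.001.

Call:
arm_command(
  plan=[
    [[0,0,0.001,0,0,0,0.8],[0,0,0.001,0,0,0,0.8],[0,0,0.001,0,0,0,0.8]],
  ],
)

```text
time_s: 15.25
ee_pos: [0.5758, 0.1404, 0.0491]
eef_rot: [3.141, 0.001, 2.824]
force: [-2.4, 1.1, 8.5]
grip_width: 0.0312
grip_force: 60.0
```

Steady at 8.5 N, which puts the collar about 6 mm down. I'm handing in.

```bash
python3 -c "
from station import ctrl
print(ctrl.hand_in())"
```

```text
the job is handed in; nothing more can be done
None
```

I handed the job in at about 15 s: the lever went to its stop and sprang back, the rightmost cap clicked onto the stud, and the arm is still holding it about 6 mm down on the collar (8.5 N measured, no verdict returned).

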